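Move the inspection queue of shafts onto the roller rest in order

TASK

The four ground shafts lie in the wooden V-notch carrier in the order in which they are to be gauged. Move them one at a time onto the roller rest, keeping that order: each shaft goes straight from its notch to the matching station, so that the one nearest the robot in the carrier is again the nearest in the rest, and so on to the farthest. Lay each down gently, centred with both journals between their wheels so that all lie still, and leave the bearing ring and the loupe where they are.

Things in the scene. Friction and masses are not known exactly. Their poses are not given: they have to be found in the camera images.
- plain_shaft: Ground steel shaft without flanges: a straight 26 mm thick body between its journals. 124 mm long, a 20 mm thick journal at each end (36 to 62 mm from the middle); clear to grip 18 mm either side of the middle. Origin on its axis at mid length, y along the axis; x and z roll with it. About 0.3 kg.
- flanged_shaft: Ground steel shaft, 22 mm body, one thin flange (38 mm across, 6 wide) 22 to 28 mm from the middle on its +y side. 124 mm long, a 20 mm thick journal at each end (36 to 62 mm from the middle); clear to grip 18 mm either side of the middle. Origin on its axis at mid length, y along the axis; x and z roll with it. About 0.3 kg.
- pinion_shaft: Ground steel shaft, 22 mm body, one toothed pinion (34 mm across, 13 wide) 20 to 33 mm from the middle on its +y side. 124 mm long, a 20 mm thick journal at each end (36 to 62 mm from the middle); clear to grip 18 mm either side of the middle. Origin on its axis at mid length, y along the axis; x and z roll with it. About 0.3 kg.
- spool_shaft: Ground steel shaft, 22 mm body, two equal collars (34 mm across, 8 wide) 22 to 30 mm either side of the middle. 124 mm long, a 20 mm thick journal at each end (36 to 62 mm from the middle); clear to grip 18 mm either side of the middle. Origin on its axis at mid length, y along the axis; x and z roll with it. About 0.3 kg.
- carrier: Fixed wooden carrier, 244x122 mm. Origin under its centre on the bench; x along the row, away from the robot within 0.2 rad; y along the shafts. Notches at x = -90, -30, 30, 90 mm, one shaft in each, any order, axis 50 mm above the bench, middle within 4 mm of y = 0. Notched combs at y = +-48, 12 thick, 58 high; nothing above 23 between. Shafts 60 mm apart: open the gripper part way.
- rest: Fixed steel roller rest, 250x134 mm, empty. Origin and axes as the carrier's. Stations at x = -90, -30, 30, 90 mm, each with two free wheels (22 mm, 8 wide, axles 28 apart, 38 high) at y = -48 and two at y = +48. A journal lies in the hollow between each two wheels: shaft axis 54 mm above the bench, middle at y = 0. Cheeks outside the wheels 40 high; nothing above 22 between.
- inner_ring: grooved steel bearing ring, 42 mm across, 16 mm high, lying on the bench between the racks; to be left alone. Origin at the centre of its underside.
- loupe: black eyepiece loupe, 37 mm across, 28 mm high, standing on the bench between the racks; to be left alone. Origin at the centre of its underside.

How it is judged:
By the outcome, as a careful person would: the job done as asked, in the order asked, and still so for the second after the job is handed in, with the robot touching nothing.
It also fails if it takes over 88 s, if anything falls off the work surface, if the arm or the gripper's body presses on something with over 40 N, if the wrist force passes 120 N, or if a joint passes its speed limit or range.

ROBOT

A 7-joint arm with a two-finger parallel gripper is mounted at the origin on a cart in front of the work surface, level with it; the furniture and walls round the work are solid. World frame = base frame: x ahead of the robot, y to its left, z up, the work surface at z = 0. Lengths are in m, angles in rad, forces in N, time in s.
With the tool pointing down it reaches from about 0.4 to 0.875 m from the base axis. Payload 19.3 kg.
Tool frame: the origin (TCP) lies midway between the tips of the shut fingers; the grasp point (between the pads) lies bot.pinch_z behind it (bot.pinch_z is the distance from the TCP to the grasp point, in m); z points along the fingers, y is the line along which they close (so a half turn about z gives the same grasp; the last joint's range is limited). The gripper opens to 85 mm and grips with 20 to 120 N. Pads are 22 mm wide; open, the fingers measure 114 mm over their backs; the gripper's body (76 mm by 85 mm) begins 54 mm behind the grasp point. The pads swing forward as they close: fully open they stand 13 mm farther back than shut.
Start: joints at [-0.07, 0.521, -0.036, 1.599, 0.021, 1.021, -0.113], TCP at [0.625, -0, 0.231] pointing down, gripper open.
Joint ranges: [-2.91, 2.91], [-0.3, 2.13], [-1.5, 1.42], [0.17, 2.43], [-1.26, 4.41], [0.16, 1.93], [-2.52, 2.52]. Speed limits (rad/s): [1.89, 1.89, 2.39, 2.39, 3.01, 3.01, 3.01].

INTERFACE

Orientations are given as [roll, pitch, yaw] about the fixed x, y, z axes, in that order (R = Rz(yaw) Ry(pitch) Rx(roll)).
In Python, from workcell import readout, grab_frame, camera_info, workorder, bot gives the robot as it stands. The module is installed in compiled form; this text tells all that it offers.
- The arm moves only by the tool drive_tool, never from a script. Its argument "targets" is a list of rows, each an object of numbers: "dx", "dy", "dz": the shift along the tool's x, y, z as a fraction of full scale; "yaw": the turn about the tool's z as a fraction of full scale; "fingers": the closure, from 0 (fully open) to 1 (shut). In form: [{"dx": .., "dy": .., "dz": .., "yaw": .., "fingers": ..}, ...]. A call has 1 to 20 rows; each row shifts and turns the commanded pose from where the row before left it, along the tool's axes as they then stand; what a row does not reach is not made up. Full scale, the value 1, is 0.1 m for a shift and 90 degrees for a turn. A row lasts 1/10 s, in which the tool goes at most 50 mm and 8.59 degrees, less where a joint would pass 70% of its speed; a pose out of reach is approached as far as the arm can. A call with a number of a shift or a turn outside -1 to 1 is refused whole. A call with a gripper value outside its range is refused whole. The fingers move at their own pace and stop on an object; "squeeze" is the grip in N (left out, the last holds). Time passes only in rows, so rows that do not move let the fingers close. It gives the time, the measured TCP pose, the force, the opening and the grip force at its end, in the units of the state.
- readout.observe(): the state, without advancing time (a new reading comes with each control period).
- grab_frame(name): name is "scene" or "side" or "wrist"; returns the picture (420x560x3 uint8, blue, green, red); there is no depth.
- camera_info(name): a dict with "fx", "fy", "cx", "cy" (pixels), "T" (4x4, takes a point from camera to world coordinates); the wrist camera has in their place "hand_eye" (4x4, takes a point from camera to tool coordinates, whose origin is the TCP and whose axes are the flange's). Camera axes: x right, y up, looking along -z (the intrinsics and any distortion apply to the point x, -y, -z); pixel columns grow to the right and rows downward; lengths in m; the calibration is good to about 2 mm. A picture is of the moment at which its call begins: read the wrist's pose just before it. camera_info takes no time and is no camera call.
- workorder.job_done(): hands the job in; it is judged then, once.
The state is a dict: "clock": time; "qpos": joint angles; "qd": joint speeds; "joint_efforts": joint torques, N m; "position": TCP position; "tool_rot": TCP orientation; "force": force on the tool from outside, world axes, zero at the start; "moment": the same for the moment, N m; "grip_width": finger opening in m; "finger_force": force on a finger pad.
Only numpy, scipy, OpenCV 4.12 (cv2) and the standard library are available. Lean on these libraries where they do the work, as an engineer would, in place of code of your own. Each camera call takes 0.05 s, during which the arm holds its last target. There are 200 camera calls.

## Working session

There is one attempt and no reset: what is moved stays moved. The work goes in short steps, Python scripts to look and compute and a tool call to move; the robot and the scene stay as the last step left them, time stands still between calls to the robot, and variables do not carry over. Pictures are saved under pics/ and viewed, at most 14 in all, crops included, and the job is handed in when it is done.

Besides the shell and the picture viewer there is one more tool, called after ">>>" by a JSON object that holds its "method" and its "body", one argument or row to a line. drive_tool: Moves the arm, as the interface text tells. Shift numbers are shares of 0.1 m and turn numbers shares of 90 degrees, none past 1 either way. Its arguments: {"type":"object","properties":{"targets":{"type":"array","items":{"type":"object","properties":{"dx":{"type":"number","minimum":-1,"maximum":1},"dy":{"type":"number","minimum":-1,"maximum":1},"dz":{"type":"number","minimum":-1,"maximum":1},"yaw":{"type":"number","minimum":-1,"maximum":1},"fingers":{"type":"number"}}}},"squeeze":{"type":"number"}},"required":["targets"]}

```bash
mkdir -p pics; python3 - <<'E'
from workcell import readout, grab_frame, camera_info, workorder, bot
import cv2,numpy as np
np.set_printoptions(precision=4,suppress=True)
s=readout.observe();print(s['clock'],s['position'],s['tool_rot'],s['grip_width'],bot.pinch_z)
for n in['scene','side','wrist']:
    cv2.imwrite(f'pics/{n}0.png',grab_frame(n));print(n,camera_info(n))
E
```

```text
0.0 [ 0.6247 -0.      0.2307] [-3.1405  0.0001  1.5708] 0.08520389047234347 0.0187
scene {'fx': 544.4820606690922, 'fy': 544.4820606690922, 'cx': 278.75926741504423, 'cy': 204.9809250373194, 'T': array([[ 0.7425,  0.3837, -0.5491,  0.0349],
       [-0.6698,  0.437 , -0.6003, -0.4723],
       [ 0.0096,  0.8135,  0.5815,  0.5534],
       [ 0.    ,  0.    ,  0.    ,  1.    ]])}
side {'fx': 480.31003332014774, 'fy': 480.31003332014774, 'cx': 268.6122738628391, 'cy': 208.50698281067167, 'T': array([[-0.9343,  0.2279, -0.274 ,  0.2697],
       [-0.3562, -0.6197,  0.6993,  0.7728],
       [-0.0104,  0.751 ,  0.6602,  0.7209],
       [ 0.    ,  0.    ,  0.    ,  1.    ]])}
wrist {'fx': 314.3338520431414, 'fy': 314.3338520431414, 'cx': 276.8542181422579, 'cy': 211.15823363581978, 'hand_eye': array([[-0.0005,  0.9528,  0.3035,  0.078 ],
       [ 1.    ,  0.0006, -0.0003, -0.0002],
       [-0.0004,  0.3035, -0.9528, -0.143 ],
       [ 0.    ,  0.    ,  0.    ,  1.    ]])}
```

View pics/scene0.png

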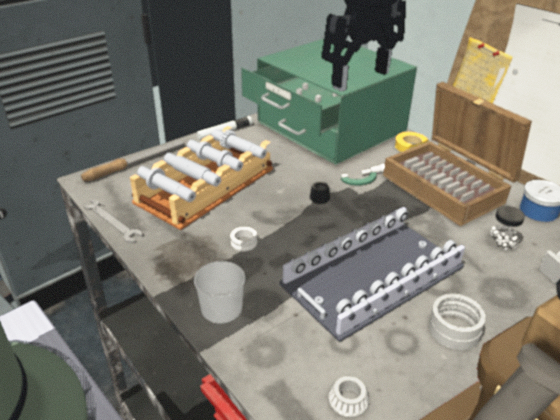

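View pics/side0.png

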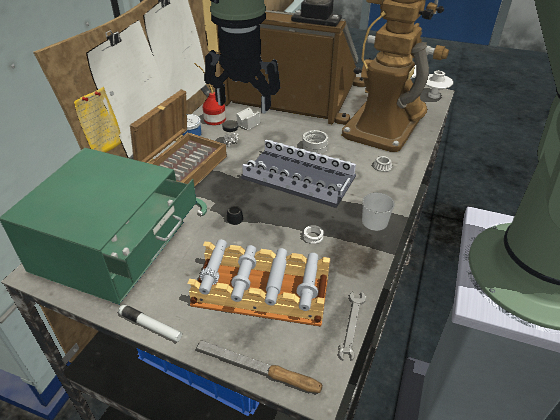

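View pics/wrist0.png

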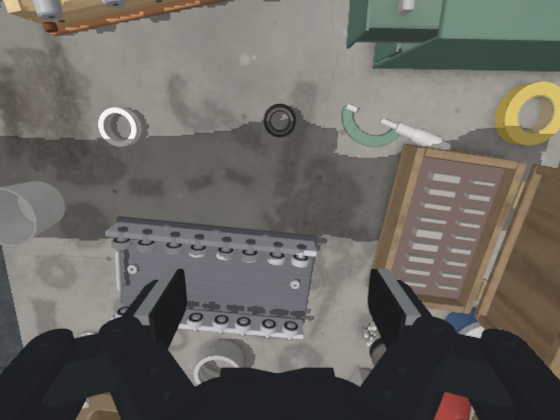

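The views show the carrier to the left (side image around (260,280)), the rest near the robot's midline (wrist image (215,280)), and the ring and loupe between them. I'll cast a few rays for rough positions.

```bash
cat > h.py <<'E'
from workcell import readout, grab_frame, camera_info, workorder, bot
import cv2,numpy as np
from scipy.spatial.transform import Rotation as Ro
np.set_printoptions(precision=4,suppress=True)
def pose(s=None):
    s=s or readout.observe(); T=np.eye(4); T[:3,:3]=Ro.from_euler('xyz',s['tool_rot']).as_matrix(); T[:3,3]=s['position']; return T
def cam(n,Tt=None):
    c=camera_info(n); T=c['T'] if n!='wrist' else (pose() if Tt is None else Tt)@c['hand_eye']
    return c,T
def ray(n,px,z,Tt=None):
    c,T=cam(n,Tt); px=np.atleast_2d(np.array(px,float))
    d=np.c_[(px[:,0]-c['cx'])/c['fx'],-(px[:,1]-c['cy'])/c['fy'],-np.ones(len(px))]@T[:3,:3].T
    o=T[:3,3]; return o+d*((z-o[2])/d[:,2])[:,None]
def proj(n,P,Tt=None):
    c,T=cam(n,Tt); q=(np.atleast_2d(P)-T[:3,3])@T[:3,:3]
    return np.c_[c['cx']+c['fx']*q[:,0]/-q[:,2],c['cy']+c['fy']*q[:,1]/q[:,2]]
def shot(f):
    T=pose(); im=grab_frame('wrist'); cv2.imwrite('pics/'+f+'.png',im); np.save('pics/'+f+'.npy',T); return im,T
E
python3 - <<'E'
from h import *
print('rest far cheek tops w',ray('wrist',[(108,233),(316,243)],.04), 'near',ray('wrist',[(302,335)],.04))
print('side rest',ray('side',[(262,142),(354,165),(341,200),(243,177)],.04))
print('carrier side base corners',ray('side',[(190,303),(322,323)],.0),ray('side',[(206,244),(328,262)],.058))
print('shaft ends side', ray('side',[(223,245),(205,303),(251,250),(238,296),(281,250),(271,301),(311,257),(305,303)],.05))
print('cabinet side', ray('side',[(118,307),(193,190)],0.0),'ring/loupe',ray('side',[(313,236),(235,216)],.01))
print('cabinet scene', ray('scene',[(340,155),(252,118)],0.0))
E
```

```text
rest far cheek tops w [[ 0.432  -0.0544  0.04  ]
 [ 0.6696 -0.0668  0.04  ]] near [[ 0.6565 -0.194   0.04  ]]
side rest [[ 0.6596 -0.1825  0.04  ]
 [ 0.417  -0.1657  0.04  ]
 [ 0.4138 -0.0294  0.04  ]
 [ 0.6476 -0.0314  0.04  ]]
carrier side base corners [[0.6113 0.3087 0.    ]
 [0.369  0.2657 0.    ]] [[0.6213 0.2094 0.058 ]
 [0.3881 0.1729 0.058 ]]
shaft ends side [[0.5932 0.1936 0.05  ]
 [0.5632 0.3318 0.05  ]
 [0.5368 0.1871 0.05  ]
 [0.5157 0.2979 0.05  ]
 [0.4826 0.167  0.05  ]
 [0.4576 0.2879 0.05  ]
 [0.4231 0.1645 0.05  ]
 [0.4011 0.2714 0.05  ]]
cabinet side [[0.7322 0.3634 0.    ]
 [0.7619 0.009  0.    ]] ring/loupe [[0.446  0.0694 0.01  ]
 [0.6254 0.0688 0.01  ]]
cabinet scene [[0.7657 0.146  0.    ]
 [0.7375 0.3883 0.    ]]
```

>>> {"method": "drive_tool", "body": {
  "targets": [
    {"dx": -0.3, "dy": -0.35},
    {"dx": -0.3, "dy": -0.35},
    {"dy": 0, "dx": 0},
    {"dx": 0}
  ],
  "squeeze": 40
}}

```text
invalid input
```

```bash
python3 -c "
from h import *
im,T=shot('wr'); print(T)"
```

```text
[[ 0.      1.     -0.0008  0.6248]
 [ 1.     -0.     -0.     -0.    ]
 [-0.     -0.0008 -1.      0.2309]
 [ 0.      0.      0.      1.    ]]
```

>>> {"method": "drive_tool", "body": {
  "targets": [
    {"dx": 0.4, "dy": -0.13},
    {"dx": 0.4, "dy": -0.13},
    {"dx": 0.4, "dy": -0.13},
    {"dx": 0.4, "dy": -0.13},
    {"dx": 0.4},
    {"dx": 0.4},
    {"dx": 0.4},
    {"dx": 0.4},
    {"dx": 0},
    {"dx": 0}
  ]
}}

```text
invalid input
```

```bash
python3 -c "
from h import *
im,T=shot('wc'); print(T, readout.observe()['clock'])"
```

```text
[[ 0.      1.     -0.0007  0.6248]
 [ 1.     -0.     -0.0001 -0.0001]
 [-0.0001 -0.0007 -1.      0.2309]
 [ 0.      0.      0.      1.    ]] 0.25
```

View pics/wr.png

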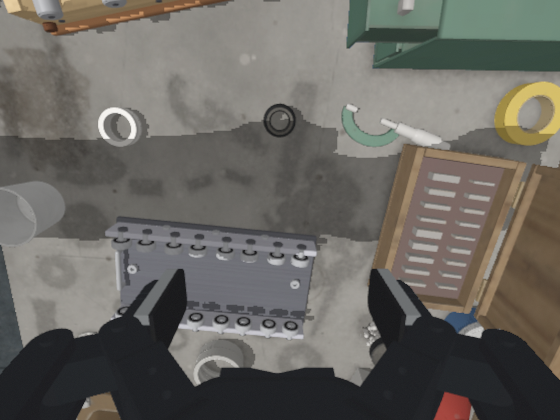

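View pics/wc.png

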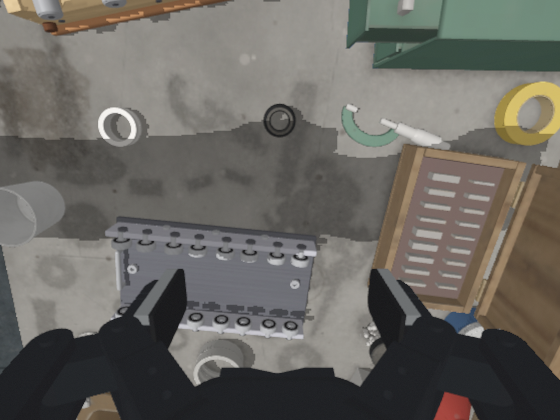

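The drive calls were refused, so both pictures repeat the first wrist view: rest at about (215,280), ring (120,125), loupe (280,120). I'll give every field in each row.

>>> {"method": "drive_tool", "body": {
  "targets": [
    {"dx": -0.3, "dy": -0.35, "dz": 0, "yaw": 0, "fingers": 0},
    {"dx": -0.3, "dy": -0.35, "dz": 0, "yaw": 0, "fingers": 0},
    {"dx": 0, "dy": 0, "dz": 0, "yaw": 0, "fingers": 0},
    {"dx": 0, "dy": 0, "dz": 0, "yaw": 0, "fingers": 0}
  ],
  "squeeze": 40
}}

```text
clock: 0.65
position: [0.5547, -0.0607, 0.2317]
tool_rot: [3.141, 0.0, 1.569]
force: [-0.1, 0.2, 0.1]
grip_width: 0.0852
finger_force: 0.0
```

```bash
python3 -c "
from h import *
im,T=shot('wr1'); print(T)"
```

```text
[[ 0.0014  1.      0.0006  0.5547]
 [ 1.     -0.0014 -0.     -0.0607]
 [-0.      0.0006 -1.      0.2317]
 [ 0.      0.      0.      1.    ]]
```

>>> {"method": "drive_tool", "body": {
  "targets": [
    {"dx": 0.4, "dy": -0.13, "dz": 0, "yaw": 0, "fingers": 0},
    {"dx": 0.4, "dy": -0.13, "dz": 0, "yaw": 0, "fingers": 0},
    {"dx": 0.4, "dy": -0.13, "dz": 0, "yaw": 0, "fingers": 0},
    {"dx": 0.4, "dy": -0.13, "dz": 0, "yaw": 0, "fingers": 0},
    {"dx": 0.4, "dy": 0, "dz": 0, "yaw": 0, "fingers": 0},
    {"dx": 0.4, "dy": 0, "dz": 0, "yaw": 0, "fingers": 0},
    {"dx": 0.4, "dy": 0, "dz": 0, "yaw": 0, "fingers": 0},
    {"dx": 0.4, "dy": 0, "dz": 0, "yaw": 0, "fingers": 0},
    {"dx": 0, "dy": 0, "dz": 0, "yaw": 0, "fingers": 0},
    {"dx": 0, "dy": 0, "dz": 0, "yaw": 0, "fingers": 0}
  ]
}}

```text
clock: 1.7
position: [0.5027, 0.2617, 0.2308]
tool_rot: [-3.141, 0.0, 1.574]
force: [0.5, -0.5, -0.3]
grip_width: 0.0852
finger_force: 0.0
```

```bash
python3 -c "
from h import *
im,T=shot('wc1'); print(T, readout.observe()['clock'])"
```

```text
[[-0.0028  1.     -0.0007  0.5027]
 [ 1.      0.0028 -0.      0.2617]
 [-0.     -0.0007 -1.      0.2308]
 [ 0.      0.      0.      1.    ]] 1.75
```

View pics/wr1.png

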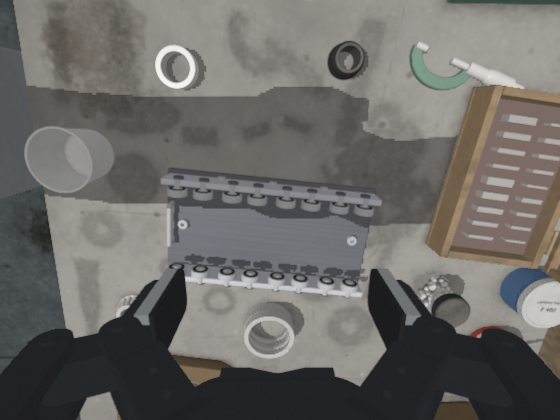

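View pics/wc1.png

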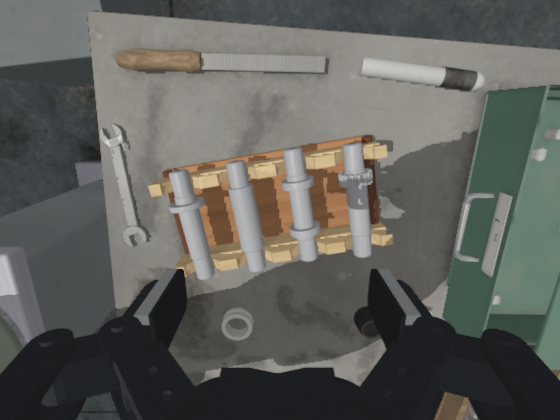

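Wrist image wr1 shows the rest, with corners near (163,178), (380,197), (360,290) and (170,280), and wheels in two rows. wc1 shows the carrier with, from nearest to farthest, the flanged, plain, spool and pinion shafts at columns of about 193, 246, 300 and 358. The drawer handle is near column 465. Now I'll segment.

```bash
python3 - <<'E'
from h import *
im=cv2.imread('pics/wr1.png'); c=im[155:305,145:395]
up=cv2.resize(c,None,fx=3.2,fy=3.2,interpolation=cv2.INTER_CUBIC); cv2.imwrite('pics/wr1c.png',up[:480,:800])
im=cv2.imread('pics/wc1.png');T=np.load('pics/wc1.npy')
hsv=cv2.cvtColor(im,cv2.COLOR_BGR2HSV)
m=((hsv[...,1]<60)&(hsv[...,2]>125)).astype(np.uint8)*255
out=im.copy()
# shaft guesses (end px pairs)
G=[((181,176),(205,274)),((236,166),(257,268)),((294,152),(309,258)),((353,148),(362,254))]
for a,b in G:
    roi=np.zeros_like(m); cv2.line(roi,a,b,255,40)
    k=cv2.morphologyEx(m&roi,cv2.MORPH_OPEN,np.ones((3,3)))
    cs,_=cv2.findContours(k,cv2.RETR_EXTERNAL,cv2.CHAIN_APPROX_NONE); cn=max(cs,key=cv2.contourArea)
    cv2.drawContours(out,[cn],-1,(0,0,255),1)
    r=cv2.minAreaRect(cn); print(cv2.contourArea(cn),r)
o=out[120:300,130:410]; cv2.imwrite('pics/wc1m.png',cv2.resize(o,None,fx=2.8,fy=2.8,interpolation=cv2.INTER_NEAREST))
E
```

```text
1992.5 ((193.52951049804688, 230.92459106445312), (126.02888488769531, 30.576749801635742), 66.37062072753906)
2288.0 ((240.5605926513672, 220.61940002441406), (117.83533477783203, 39.82126235961914), 71.22196960449219)
2056.0 ((299.5459289550781, 205.02769470214844), (113.81822967529297, 29.546058654785156), 81.31365203857422)
878.0 ((359.89312744140625, 232.21725463867188), (50.242515563964844, 20.678327560424805), 85.2363510131836)
```

View pics/wr1c.png

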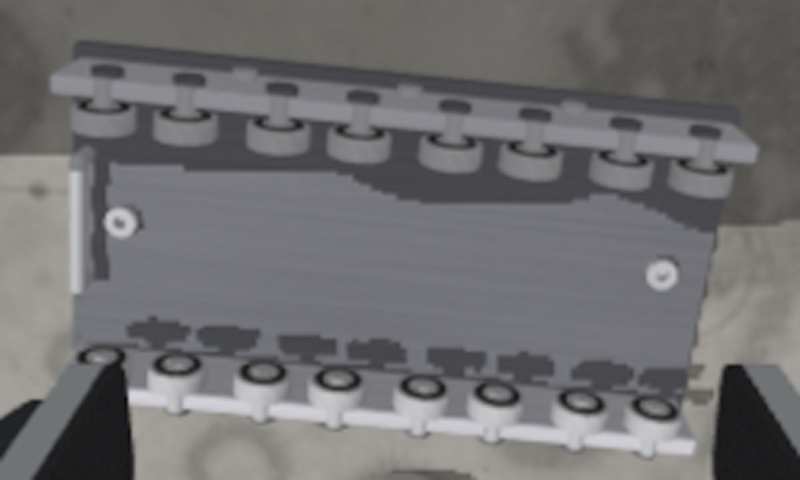

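View pics/wc1m.png

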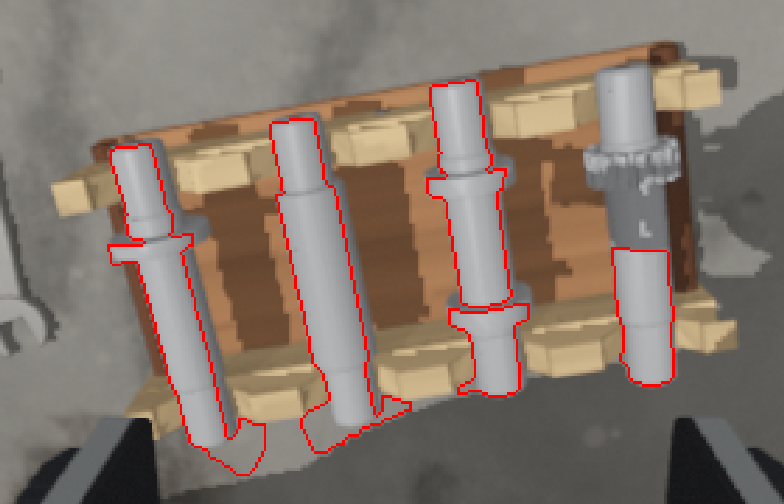

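wr1c shows sixteen wheels with dark hub rings, the far row from (104,103) to (702,160) and the near row from (177,366) to (655,408). wc1m shows all shaft ends clearly, for example the flanged shaft from (132,147) to (212,441) and the pinion shaft from (622,68) to (651,382), both in crop pixels.

```bash
python3 - <<'E'
from h import *
from scipy.optimize import least_squares
T=np.load('pics/wr1.npy')
U=np.array([(104,103),(186,110),(278,121),(359,128),(452,137),(531,145),(623,153),(702,160)],float)
L=np.array([(177,366),(262,373),(338,380),(423,387),(497,395),(582,402),(655,408)],float)
lx=np.array([-104,-76,-44,-16,16,44,76,104])/1e3
P=ray('wrist',np.r_[U,L]/3.2+[145,155],.038,T)[:,:2]
loc=np.r_[np.c_[lx,0*lx+.052],np.c_[lx[1:],0*lx[1:]-.044]]
def tr(p,l): c,s=np.cos(p[2]),np.sin(p[2]); return p[:2]+l@np.array([[c,s],[-s,c]])
f=least_squares(lambda p:(tr(p,loc)-P).ravel(),[.55,-.11,0])
print('rest',f.x); print((tr(f.x,loc)-P)*1e3)
T=np.load('pics/wc1.npy')
A=np.array([(132,147),(294,121),(453,82),(622,68)],float); B=np.array([(212,442),(352,424),(499,393),(651,383)],float)
Pa=ray('wrist',A/2.8+[130,120],.04,T);Pb=ray('wrist',B/2.8+[130,120],.06,T)
mid=(Pa+Pb)[:,:2]/2; d=(Pa-Pb)[:,:2]
print('len',np.linalg.norm(d,axis=1),'ang',np.arctan2(-d[:,0],d[:,1]))
print(mid,np.diff(mid,axis=0),np.linalg.norm(np.diff(mid,axis=0),axis=1))
q=least_squares(lambda p:(tr(p,np.c_[[-.09,-.03,.03,.09],np.zeros(4)])-mid).ravel(),[.5,.24,0.1])
print('carrier',q.x,(tr(q.x,np.c_[[-.09,-.03,.03,.09],np.zeros(4)])-mid)*1e3)
print('stations',tr(f.x,np.c_[[-.09,-.03,.03,.09],np.zeros(4)]))
print('drawer',ray('wrist',[(455,245)],.1,T),ray('wrist',[(455,245)],.06,T))
# side cross-check: end midpoints seen earlier
E
```

```text
rest [ 0.5436 -0.1254 -0.1032]
[[-0.1958 -0.8844]
 [-0.2721 -1.2467]
 [ 0.1251 -0.5832]
 [ 0.0985 -0.9168]
 [-0.238  -0.9249]
 [ 0.1378 -0.8729]
 [-0.1805 -1.2081]
 [-0.0729 -1.4898]
 [ 0.3586  1.3503]
 [ 0.6168  1.0492]
 [ 0.1162  1.1669]
 [ 0.0711  0.8953]
 [ 0.0272  1.4653]
 [-0.3345  1.2258]
 [-0.2577  0.9739]]
len [0.1189 0.1195 0.1201 0.1204] ang [0.2315 0.1781 0.1605 0.1313]
[[0.4091 0.2188]
 [0.4685 0.228 ]
 [0.5276 0.2423]
 [0.5888 0.2472]] [[0.0594 0.0092]
 [0.0591 0.0143]
 [0.0612 0.0049]] [0.0601 0.0608 0.0614]
carrier [0.4985 0.2341 0.1644] [[ 0.5931  0.4978]
 [ 0.4125  1.1569]
 [ 0.4928 -3.2936]
 [-1.4984  1.6388]]
stations [[ 0.4541 -0.1161]
 [ 0.5138 -0.1223]
 [ 0.5735 -0.1285]
 [ 0.6331 -0.1346]]
drawer [[0.6711 0.2193 0.1   ]] [[0.6958 0.2018 0.06  ]]
```

```bash
python3 - <<'E'
from h import *
im=cv2.imread('pics/side0.png')
def tr(p,l): c,s=np.cos(p[2]),np.sin(p[2]); return p[:2]+np.asarray(l)@np.array([[c,s],[-s,c]])
x0,y0,S=180,128,3
up=cv2.resize(im[y0:y0+200,x0:x0+190],None,fx=S,fy=S,interpolation=cv2.INTER_CUBIC)
def dots(p,l,z,col):
    w=tr(p,l)
    for q in proj('side',np.c_[w,np.full(len(w),z)]): cv2.circle(up,tuple(int(v) for v in ((q-[x0,y0]+.5)*S)),3,col,1)
R=[.5436,-.1254,-.1032];C=[.4985,.2341,.17]
for sx in (-.09,-.03,.03,.09):
    dots(R,[(sx+a,.052) for a in(-.014,.014)]+[(sx+a,-.044) for a in(-.014,.014)],.038,(0,0,255))
for x,y in zip((-.09,-.03,.03,.09),(-.0005,-.001,.0033,-.0016)):
    dots(C,[(x,y-.062),(x,y+.062),(x,y)],.05,(0,255,0))
cv2.imwrite('pics/sideov.png',up)
E
```

```text
(no output)
```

View pics/sideov.png

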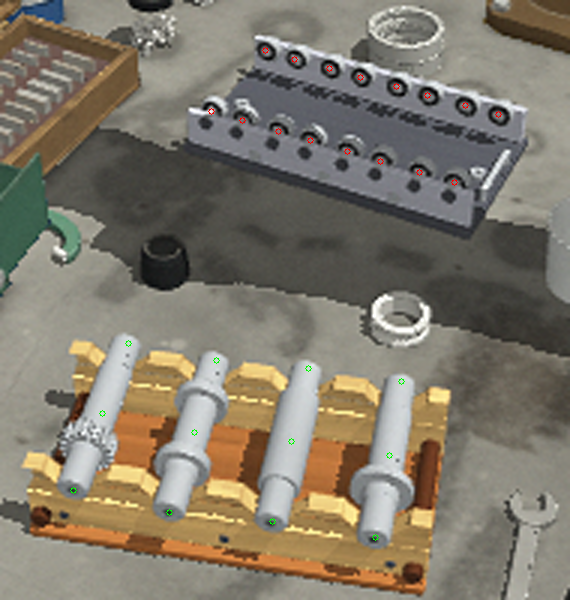

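The predicted wheel hubs (red) and shaft ends (green) land on their images to about a pixel in the independent side view. For example, the far hub is at (266,50) and the plain shaft's end at (272,521). The measurements hold, so I'll start.

```bash
cat > go.py <<'E'
from h import *
import sys
# python3 go.py x y z yawoffset : deltas in the final tool frame, tool units
x,y,z,w=map(float,sys.argv[1:5]); s=readout.observe(); T=pose(s)
dyaw=(np.pi/2+w)-s['tool_rot'][2]; R=Ro.from_euler('z',dyaw).as_matrix()@T[:3,:3]
d=R.T@(np.array([x,y,z])-T[:3,3])
print('t',round(s['clock'],2),'yaw',round(-dyaw/(np.pi/2),4),'d',d/.1,'pos',T[:3,3],'w',round(s['grip_width'],4))
E
python3 go.py .409 .2188 .12 .17
```

```text
t 1.75 yaw -0.1076 d [-0.2505 -0.9959  1.1098] pos [0.503  0.2604 0.2309] w 0.0855
```

>>> {"method": "drive_tool", "body": {
  "targets": [
    {"dx": 0, "dy": 0, "dz": 0.1, "yaw": -0.054, "fingers": 0.42},
    {"dx": 0, "dy": 0, "dz": 0.1, "yaw": -0.054, "fingers": 0.42},
    {"dx": -0.06, "dy": -0.25, "dz": 0.22, "yaw": 0, "fingers": 0.42},
    {"dx": -0.06, "dy": -0.25, "dz": 0.23, "yaw": 0, "fingers": 0.42},
    {"dx": -0.06, "dy": -0.25, "dz": 0.23, "yaw": 0, "fingers": 0.42},
    {"dx": -0.07, "dy": -0.25, "dz": 0.23, "yaw": 0, "fingers": 0.42},
    {"dx": 0, "dy": 0, "dz": 0, "yaw": 0, "fingers": 0.42},
    {"dx": 0, "dy": 0, "dz": 0, "yaw": 0, "fingers": 0.42},
    {"dx": 0, "dy": 0, "dz": 0, "yaw": 0, "fingers": 0.42}
  ]
}}

```text
clock: 2.65
position: [0.4098, 0.2187, 0.1209]
tool_rot: [3.14, -0.001, 1.74]
force: [-0.7, -0.7, 0.8]
grip_width: 0.0495
finger_force: 0.0
```

```bash
python3 go.py .409 .2188 .033 .17
```

```text
t 2.65 yaw -0.0008 d [ 0.0021 -0.0093  0.8793] pos [0.4098 0.2187 0.1209] w 0.0495
```

Accurate, and the opening is 49.5 mm. Next I go down, grip and lift.

>>> {"method": "drive_tool", "body": {
  "targets": [
    {"dx": 0, "dy": 0, "dz": 0.2, "yaw": 0, "fingers": 0.42},
    {"dx": 0, "dy": 0, "dz": 0.2, "yaw": 0, "fingers": 0.42},
    {"dx": 0, "dy": 0, "dz": 0.2, "yaw": 0, "fingers": 0.42},
    {"dx": 0, "dy": 0, "dz": 0.14, "yaw": 0, "fingers": 0.42},
    {"dx": 0, "dy": 0, "dz": 0.14, "yaw": 0, "fingers": 0.42},
    {"dx": 0, "dy": 0, "dz": 0, "yaw": 0, "fingers": 0.42},
    {"dx": 0, "dy": 0, "dz": 0, "yaw": 0, "fingers": 0.42},
    {"dx": 0, "dy": 0, "dz": 0, "yaw": 0, "fingers": 1},
    {"dx": 0, "dy": 0, "dz": 0, "yaw": 0, "fingers": 1},
    {"dx": 0, "dy": 0, "dz": 0, "yaw": 0, "fingers": 1},
    {"dx": 0, "dy": 0, "dz": 0, "yaw": 0, "fingers": 1},
    {"dx": 0, "dy": 0, "dz": 0, "yaw": 0, "fingers": 1}
  ],
  "squeeze": 40
}}

```text
clock: 3.85
position: [0.4106, 0.2192, 0.0334]
tool_rot: [3.138, -0.002, 1.74]
force: [7.5, 0.5, 4.4]
grip_width: 0.0209
finger_force: 39.4
```

>>> {"method": "drive_tool", "body": {
  "targets": [
    {"dx": 0, "dy": 0, "dz": -0.05, "yaw": 0, "fingers": 1},
    {"dx": 0, "dy": 0, "dz": -0.15, "yaw": 0, "fingers": 1},
    {"dx": 0, "dy": 0, "dz": -0.3, "yaw": 0, "fingers": 1},
    {"dx": 0, "dy": 0, "dz": -0.3, "yaw": 0, "fingers": 1},
    {"dx": 0, "dy": 0, "dz": -0.3, "yaw": 0, "fingers": 1},
    {"dx": 0, "dy": 0, "dz": 0, "yaw": 0, "fingers": 1}
  ]
}}

```text
clock: 4.45
position: [0.4099, 0.2191, 0.1458]
tool_rot: [3.137, -0.002, 1.74]
force: [0.3, 0.0, -3.9]
grip_width: 0.0207
finger_force: 39.7
```

```bash
python3 go.py .454 -.116 .1 -.103
```

```text
t 4.45 yaw 0.1734 d [-3.2892  0.7812  0.4553] pos [0.4099 0.2191 0.1458] w 0.0207
```

>>> {"method": "drive_tool", "body": {
  "targets": [
    {"dx": 0, "dy": 0, "dz": 0, "yaw": 0.058, "fingers": 1},
    {"dx": 0, "dy": 0, "dz": 0, "yaw": 0.058, "fingers": 1},
    {"dx": 0, "dy": 0, "dz": 0, "yaw": 0.057, "fingers": 1},
    {"dx": -0.2, "dy": 0.06, "dz": 0, "yaw": 0, "fingers": 1},
    {"dx": -0.33, "dy": 0.08, "dz": 0, "yaw": 0, "fingers": 1},
    {"dx": -0.33, "dy": 0.08, "dz": 0, "yaw": 0, "fingers": 1},
    {"dx": -0.33, "dy": 0.08, "dz": 0, "yaw": 0, "fingers": 1},
    {"dx": -0.33, "dy": 0.08, "dz": 0, "yaw": 0, "fingers": 1},
    {"dx": -0.33, "dy": 0.08, "dz": 0, "yaw": 0, "fingers": 1},
    {"dx": -0.33, "dy": 0.08, "dz": 0, "yaw": 0, "fingers": 1},
    {"dx": -0.33, "dy": 0.08, "dz": 0, "yaw": 0, "fingers": 1},
    {"dx": -0.33, "dy": 0.08, "dz": 0, "yaw": 0, "fingers": 1},
    {"dx": -0.33, "dy": 0.08, "dz": 0.1, "yaw": 0, "fingers": 1},
    {"dx": -0.12, "dy": 0, "dz": 0.2, "yaw": 0, "fingers": 1},
    {"dx": 0, "dy": 0, "dz": 0.15, "yaw": 0, "fingers": 1},
    {"dx": 0, "dy": 0, "dz": 0, "yaw": 0, "fingers": 1},
    {"dx": 0, "dy": 0, "dz": 0, "yaw": 0, "fingers": 1},
    {"dx": 0, "dy": 0, "dz": 0, "yaw": 0, "fingers": 1},
    {"dx": 0, "dy": 0, "dz": 0, "yaw": 0, "fingers": 1}
  ]
}}

```text
clock: 6.35
position: [0.4531, -0.1165, 0.0979]
tool_rot: [3.141, 0.0, 1.469]
force: [-0.1, -0.9, -3.3]
grip_width: 0.0204
finger_force: 39.6
```

```bash
python3 go.py .454 -.116 .039 -.103
```

```text
t 6.35 yaw 0.0009 d [0.0062 0.0081 0.5894] pos [ 0.4531 -0.1165  0.0979] w 0.0204
```

>>> {"method": "drive_tool", "body": {
  "targets": [
    {"dx": 0, "dy": 0.008, "dz": 0.15, "yaw": 0, "fingers": 1},
    {"dx": 0, "dy": 0, "dz": 0.15, "yaw": 0, "fingers": 1},
    {"dx": 0, "dy": 0, "dz": 0.13, "yaw": 0, "fingers": 1},
    {"dx": 0, "dy": 0, "dz": 0.08, "yaw": 0, "fingers": 1},
    {"dx": 0, "dy": 0, "dz": 0.04, "yaw": 0, "fingers": 1},
    {"dx": 0, "dy": 0, "dz": 0.02, "yaw": 0, "fingers": 1},
    {"dx": 0, "dy": 0, "dz": 0.01, "yaw": 0, "fingers": 1},
    {"dx": 0, "dy": 0, "dz": 0, "yaw": 0, "fingers": 1},
    {"dx": 0, "dy": 0, "dz": 0, "yaw": 0, "fingers": 1}
  ]
}}

```text
clock: 7.25
position: [0.4537, -0.1169, 0.0396]
tool_rot: [3.141, 0.0, 1.469]
force: [0.0, 0.3, -2.9]
grip_width: 0.0206
finger_force: 39.7
```

>>> {"method": "drive_tool", "body": {
  "targets": [
    {"dx": 0, "dy": 0, "dz": 0.01, "yaw": 0, "fingers": 1},
    {"dx": 0, "dy": 0, "dz": 0.01, "yaw": 0, "fingers": 1},
    {"dx": 0, "dy": 0, "dz": 0, "yaw": 0, "fingers": 1},
    {"dx": 0, "dy": 0, "dz": 0, "yaw": 0, "fingers": 1}
  ]
}}

```text
clock: 7.65
position: [0.4535, -0.1169, 0.0373]
tool_rot: [-3.141, -0.0, 1.469]
force: [-0.8, 0.5, -3.6]
grip_width: 0.0205
finger_force: 39.7
```

>>> {"method": "drive_tool", "body": {
  "targets": [
    {"dx": 0, "dy": 0, "dz": 0.008, "yaw": 0, "fingers": 1},
    {"dx": 0, "dy": 0, "dz": 0, "yaw": 0, "fingers": 1},
    {"dx": 0, "dy": 0, "dz": 0, "yaw": 0, "fingers": 1}
  ]
}}

```text
clock: 7.95
position: [0.4536, -0.1169, 0.0365]
tool_rot: [3.141, 0.0, 1.469]
force: [1.0, 0.2, -2.2]
grip_width: 0.0206
finger_force: 40.0
```

>>> {"method": "drive_tool", "body": {
  "targets": [
    {"dx": 0, "dy": 0, "dz": 0.008, "yaw": 0, "fingers": 1},
    {"dx": 0, "dy": 0, "dz": 0, "yaw": 0, "fingers": 1},
    {"dx": 0, "dy": 0, "dz": 0, "yaw": 0, "fingers": 1}
  ]
}}

```text
clock: 8.25
position: [0.4537, -0.1169, 0.0361]
tool_rot: [3.141, 0.0, 1.468]
force: [-1.8, 1.3, 11.7]
grip_width: 0.0207
finger_force: 41.2
```

Contact is at TCP z of about 0.036, with little side force. I'll release part way and rise.

>>> {"method": "drive_tool", "body": {
  "targets": [
    {"dx": 0, "dy": 0, "dz": -0.005, "yaw": 0, "fingers": 1},
    {"dx": 0, "dy": 0, "dz": 0, "yaw": 0, "fingers": 0.7},
    {"dx": 0, "dy": 0, "dz": 0, "yaw": 0, "fingers": 0.6},
    {"dx": 0, "dy": 0, "dz": 0, "yaw": 0, "fingers": 0.42},
    {"dx": 0, "dy": 0, "dz": 0, "yaw": 0, "fingers": 0.42},
    {"dx": 0, "dy": 0, "dz": 0, "yaw": 0, "fingers": 0.42},
    {"dx": 0, "dy": 0, "dz": -0.1, "yaw": 0, "fingers": 0.42},
    {"dx": 0, "dy": 0, "dz": -0.2, "yaw": 0, "fingers": 0.42},
    {"dx": 0, "dy": 0, "dz": -0.3, "yaw": 0, "fingers": 0.42},
    {"dx": 0, "dy": 0, "dz": -0.3, "yaw": 0, "fingers": 0.42},
    {"dx": 0, "dy": 0, "dz": -0.2, "yaw": 0, "fingers": 0.42},
    {"dx": 0, "dy": 0, "dz": 0, "yaw": 0, "fingers": 0.42}
  ]
}}

```text
clock: 9.45
position: [0.4547, -0.1172, 0.1492]
tool_rot: [3.137, 0.0, 1.468]
force: [-0.1, 0.6, -1.3]
grip_width: 0.0498
finger_force: 0.0
```

```bash
python3 - <<'E'
from h import *
im=grab_frame('side')
x0,y0=230,128
up=cv2.resize(im[y0:y0+90,x0:x0+140],None,fx=5,fy=5,interpolation=cv2.INTER_CUBIC)
def tr(p,l): c,s=np.cos(p[2]),np.sin(p[2]); return p[:2]+np.asarray(l)@np.array([[c,s],[-s,c]])
w=tr([.5436,-.1254,-.1032],[(-.09,-.062),(-.09,.062)])
for q in proj('side',np.c_[w,[.054]*2]): cv2.circle(up,tuple(int(v) for v in (q-[x0,y0]+.5)*5),3,(0,255,0),1)
cv2.imwrite('pics/s1.png',up)
E
python3 go.py .4685 .228 .1 .17
```

```text
t 9.5 yaw -0.1733 d [3.3761 0.7246 0.4788] pos [ 0.4541 -0.117   0.1477] w 0.05
```

View pics/s1.png

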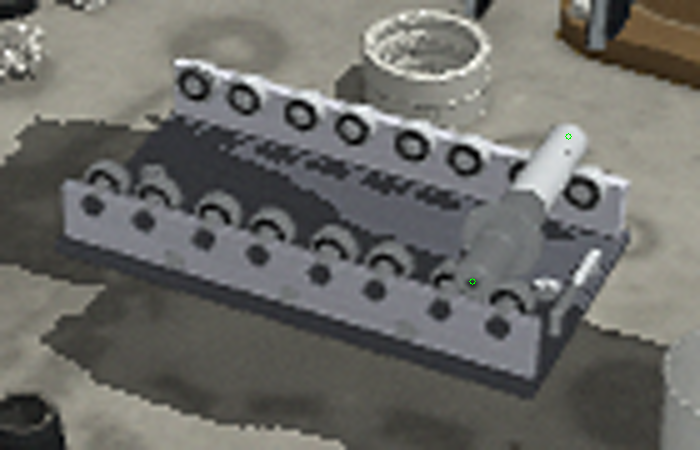

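The flanged shaft lies in the first station, its ends on the predicted points at (568,136) and (472,282). Next is the plain shaft.

>>> {"method": "drive_tool", "body": {
  "targets": [
    {"dx": 0, "dy": 0, "dz": 0, "yaw": -0.058, "fingers": 0.42},
    {"dx": 0, "dy": 0, "dz": 0, "yaw": -0.058, "fingers": 0.42},
    {"dx": 0, "dy": 0, "dz": 0, "yaw": -0.057, "fingers": 0.42},
    {"dx": 0.2, "dy": 0.05, "dz": 0, "yaw": 0, "fingers": 0.42},
    {"dx": 0.33, "dy": 0.07, "dz": 0, "yaw": 0, "fingers": 0.42},
    {"dx": 0.33, "dy": 0.07, "dz": 0, "yaw": 0, "fingers": 0.42},
    {"dx": 0.33, "dy": 0.07, "dz": 0, "yaw": 0, "fingers": 0.42},
    {"dx": 0.33, "dy": 0.07, "dz": 0, "yaw": 0, "fingers": 0.42},
    {"dx": 0.33, "dy": 0.07, "dz": 0, "yaw": 0, "fingers": 0.42},
    {"dx": 0.33, "dy": 0.07, "dz": 0, "yaw": 0, "fingers": 0.42},
    {"dx": 0.33, "dy": 0.07, "dz": 0, "yaw": 0, "fingers": 0.42},
    {"dx": 0.33, "dy": 0.07, "dz": 0, "yaw": 0, "fingers": 0.42},
    {"dx": 0.33, "dy": 0.07, "dz": 0.1, "yaw": 0, "fingers": 0.42},
    {"dx": 0.21, "dy": 0.045, "dz": 0.2, "yaw": 0, "fingers": 0.42},
    {"dx": 0, "dy": 0, "dz": 0.18, "yaw": 0, "fingers": 0.42},
    {"dx": 0, "dy": 0, "dz": 0, "yaw": 0, "fingers": 0.42},
    {"dx": 0, "dy": 0, "dz": 0, "yaw": 0, "fingers": 0.42},
    {"dx": 0, "dy": 0, "dz": 0, "yaw": 0, "fingers": 0.42}
  ]
}}

```text
clock: 11.3
position: [0.4683, 0.2281, 0.0989]
tool_rot: [3.141, -0.0, 1.74]
force: [0.4, 0.4, 0.2]
grip_width: 0.0493
finger_force: 0.0
```

```bash
python3 go.py .4685 .228 .033 .17
```

```text
t 11.3 yaw -0.0008 d [-0.0013  0.0016  0.6589] pos [0.4683 0.2281 0.0989] w 0.0493
```

>>> {"method": "drive_tool", "body": {
  "targets": [
    {"dx": 0, "dy": 0.01, "dz": 0.2, "yaw": 0, "fingers": 0.42},
    {"dx": 0, "dy": 0, "dz": 0.2, "yaw": 0, "fingers": 0.42},
    {"dx": 0, "dy": 0, "dz": 0.16, "yaw": 0, "fingers": 0.42},
    {"dx": 0, "dy": 0, "dz": 0.1, "yaw": 0, "fingers": 0.42},
    {"dx": 0, "dy": 0, "dz": 0, "yaw": 0, "fingers": 0.42},
    {"dx": 0, "dy": 0, "dz": 0, "yaw": 0, "fingers": 0.42},
    {"dx": 0, "dy": 0, "dz": 0, "yaw": 0, "fingers": 1},
    {"dx": 0, "dy": 0, "dz": 0, "yaw": 0, "fingers": 1},
    {"dx": 0, "dy": 0, "dz": 0, "yaw": 0, "fingers": 1},
    {"dx": 0, "dy": 0, "dz": 0, "yaw": 0, "fingers": 1},
    {"dx": 0, "dy": 0, "dz": 0, "yaw": 0, "fingers": 1}
  ]
}}

```text
clock: 12.4
position: [0.4698, 0.229, 0.0331]
tool_rot: [3.14, -0.001, 1.74]
force: [2.6, 0.2, 6.1]
grip_width: 0.0246
finger_force: 39.0
```

>>> {"method": "drive_tool", "body": {
  "targets": [
    {"dx": 0, "dy": 0, "dz": -0.05, "yaw": 0, "fingers": 1},
    {"dx": 0, "dy": 0, "dz": -0.15, "yaw": 0, "fingers": 1},
    {"dx": 0, "dy": 0, "dz": -0.3, "yaw": 0, "fingers": 1},
    {"dx": 0, "dy": 0, "dz": -0.3, "yaw": 0, "fingers": 1},
    {"dx": 0, "dy": 0, "dz": -0.3, "yaw": 0, "fingers": 1},
    {"dx": 0, "dy": 0, "dz": 0, "yaw": 0, "fingers": 1}
  ]
}}

```text
clock: 13.0
position: [0.4702, 0.2294, 0.1459]
tool_rot: [3.137, -0.002, 1.74]
force: [-0.0, 0.6, -4.0]
grip_width: 0.0248
finger_force: 39.9
```

```bash
python3 go.py .514 -.122 .1 -.103
```

```text
t 13.0 yaw 0.1735 d [-3.4515  0.7952  0.4564] pos [0.4702 0.2294 0.1459] w 0.0248
```

>>> {"method": "drive_tool", "body": {
  "targets": [
    {"dx": 0, "dy": 0, "dz": 0, "yaw": 0.058, "fingers": 1},
    {"dx": 0, "dy": 0, "dz": 0, "yaw": 0.058, "fingers": 1},
    {"dx": 0, "dy": 0, "dz": 0, "yaw": 0.057, "fingers": 1},
    {"dx": -0.2, "dy": 0.05, "dz": 0, "yaw": 0, "fingers": 1},
    {"dx": -0.33, "dy": 0.075, "dz": 0, "yaw": 0, "fingers": 1},
    {"dx": -0.33, "dy": 0.075, "dz": 0, "yaw": 0, "fingers": 1},
    {"dx": -0.33, "dy": 0.075, "dz": 0, "yaw": 0, "fingers": 1},
    {"dx": -0.33, "dy": 0.075, "dz": 0, "yaw": 0, "fingers": 1},
    {"dx": -0.33, "dy": 0.075, "dz": 0, "yaw": 0, "fingers": 1},
    {"dx": -0.33, "dy": 0.075, "dz": 0, "yaw": 0, "fingers": 1},
    {"dx": -0.33, "dy": 0.075, "dz": 0, "yaw": 0, "fingers": 1},
    {"dx": -0.33, "dy": 0.075, "dz": 0, "yaw": 0, "fingers": 1},
    {"dx": -0.33, "dy": 0.075, "dz": 0.1, "yaw": 0, "fingers": 1},
    {"dx": -0.27, "dy": 0.07, "dz": 0.2, "yaw": 0, "fingers": 1},
    {"dx": 0, "dy": 0, "dz": 0.15, "yaw": 0, "fingers": 1},
    {"dx": 0, "dy": 0, "dz": 0, "yaw": 0, "fingers": 1},
    {"dx": 0, "dy": 0, "dz": 0, "yaw": 0, "fingers": 1},
    {"dx": 0, "dy": 0, "dz": 0, "yaw": 0, "fingers": 1}
  ]
}}

```text
clock: 14.8
position: [0.5132, -0.1209, 0.0979]
tool_rot: [3.141, -0.0, 1.47]
force: [0.3, 1.1, -3.5]
grip_width: 0.0247
finger_force: 39.8
```

```bash
python3 go.py .514 -.121 .0365 -.103
```

```text
t 14.8 yaw 0.0012 d [-0.0001  0.0076  0.6138] pos [ 0.5132 -0.1209  0.0979] w 0.0247
```

>>> {"method": "drive_tool", "body": {
  "targets": [
    {"dx": 0, "dy": 0.008, "dz": 0.15, "yaw": 0, "fingers": 1},
    {"dx": 0, "dy": 0, "dz": 0.15, "yaw": 0, "fingers": 1},
    {"dx": 0, "dy": 0, "dz": 0.13, "yaw": 0, "fingers": 1},
    {"dx": 0, "dy": 0, "dz": 0.08, "yaw": 0, "fingers": 1},
    {"dx": 0, "dy": 0, "dz": 0.04, "yaw": 0, "fingers": 1},
    {"dx": 0, "dy": 0, "dz": 0.02, "yaw": 0, "fingers": 1},
    {"dx": 0, "dy": 0, "dz": 0.015, "yaw": 0, "fingers": 1},
    {"dx": 0, "dy": 0, "dz": 0.015, "yaw": 0, "fingers": 1},
    {"dx": 0, "dy": 0, "dz": 0.01, "yaw": 0, "fingers": 1},
    {"dx": 0, "dy": 0, "dz": 0, "yaw": 0, "fingers": 1},
    {"dx": 0, "dy": 0, "dz": 0, "yaw": 0, "fingers": 1},
    {"dx": 0, "dy": 0, "dz": 0, "yaw": 0, "fingers": 1}
  ]
}}

```text
clock: 16.0
position: [0.5137, -0.1217, 0.0363]
tool_rot: [3.142, 0.0, 1.469]
force: [-1.0, -0.0, -0.6]
grip_width: 0.025
finger_force: 40.2
```

>>> {"method": "drive_tool", "body": {
  "targets": [
    {"dx": 0, "dy": 0, "dz": 0.006, "yaw": 0, "fingers": 1},
    {"dx": 0, "dy": 0, "dz": 0, "yaw": 0, "fingers": 1},
    {"dx": 0, "dy": 0, "dz": 0, "yaw": 0, "fingers": 1}
  ]
}}

```text
clock: 16.3
position: [0.5136, -0.1218, 0.0359]
tool_rot: [-3.141, 0.0, 1.468]
force: [-4.8, 1.1, 8.9]
grip_width: 0.0246
finger_force: 41.2
```

>>> {"method": "drive_tool", "body": {
  "targets": [
    {"dx": 0, "dy": 0, "dz": -0.003, "yaw": 0, "fingers": 1},
    {"dx": 0, "dy": 0, "dz": 0, "yaw": 0, "fingers": 0.65},
    {"dx": 0, "dy": 0, "dz": 0, "yaw": 0, "fingers": 0.55},
    {"dx": 0, "dy": 0, "dz": 0, "yaw": 0, "fingers": 0.42},
    {"dx": 0, "dy": 0, "dz": 0, "yaw": 0, "fingers": 0.42},
    {"dx": 0, "dy": 0, "dz": 0, "yaw": 0, "fingers": 0.42},
    {"dx": 0, "dy": 0, "dz": -0.1, "yaw": 0, "fingers": 0.42},
    {"dx": 0, "dy": 0, "dz": -0.2, "yaw": 0, "fingers": 0.42},
    {"dx": 0, "dy": 0, "dz": -0.3, "yaw": 0, "fingers": 0.42},
    {"dx": 0, "dy": 0, "dz": -0.3, "yaw": 0, "fingers": 0.42},
    {"dx": 0, "dy": 0, "dz": -0.2, "yaw": 0, "fingers": 0.42},
    {"dx": 0, "dy": 0, "dz": 0, "yaw": 0, "fingers": 0.42}
  ]
}}

```text
clock: 17.5
position: [0.515, -0.122, 0.1491]
tool_rot: [3.137, 0.0, 1.468]
force: [0.2, -0.1, -0.4]
grip_width: 0.0496
finger_force: 0.0
```

```bash
python3 go.py .529 .242 .1 .17
```

```text
t 17.5 yaw -0.1734 d [3.5639 0.7512 0.4939] pos [ 0.515  -0.122   0.1491] w 0.0496
```

>>> {"method": "drive_tool", "body": {
  "targets": [
    {"dx": 0, "dy": 0, "dz": 0, "yaw": -0.058, "fingers": 0.42},
    {"dx": 0, "dy": 0, "dz": 0, "yaw": -0.058, "fingers": 0.42},
    {"dx": 0, "dy": 0, "dz": 0, "yaw": -0.058, "fingers": 0.42},
    {"dx": 0.2, "dy": 0.05, "dz": 0, "yaw": 0, "fingers": 0.42},
    {"dx": 0.34, "dy": 0.07, "dz": 0, "yaw": 0, "fingers": 0.42},
    {"dx": 0.34, "dy": 0.07, "dz": 0, "yaw": 0, "fingers": 0.42},
    {"dx": 0.34, "dy": 0.07, "dz": 0, "yaw": 0, "fingers": 0.42},
    {"dx": 0.34, "dy": 0.07, "dz": 0, "yaw": 0, "fingers": 0.42},
    {"dx": 0.34, "dy": 0.07, "dz": 0, "yaw": 0, "fingers": 0.42},
    {"dx": 0.34, "dy": 0.07, "dz": 0, "yaw": 0, "fingers": 0.42},
    {"dx": 0.34, "dy": 0.07, "dz": 0, "yaw": 0, "fingers": 0.42},
    {"dx": 0.34, "dy": 0.07, "dz": 0, "yaw": 0, "fingers": 0.42},
    {"dx": 0.34, "dy": 0.07, "dz": 0.1, "yaw": 0, "fingers": 0.42},
    {"dx": 0.3, "dy": 0.07, "dz": 0.2, "yaw": 0, "fingers": 0.42},
    {"dx": 0, "dy": 0, "dz": 0.19, "yaw": 0, "fingers": 0.42},
    {"dx": 0, "dy": 0, "dz": 0, "yaw": 0, "fingers": 0.42},
    {"dx": 0, "dy": 0, "dz": 0, "yaw": 0, "fingers": 0.42},
    {"dx": 0, "dy": 0, "dz": 0, "yaw": 0, "fingers": 0.42}
  ]
}}

```text
clock: 19.3
position: [0.5275, 0.2412, 0.0979]
tool_rot: [3.141, -0.0, 1.741]
force: [-0.4, -0.1, 0.9]
grip_width: 0.0496
finger_force: 0.0
```

```bash
python3 go.py .529 .242 .033 .17
```

```text
t 19.3 yaw 0.0 d [0.0054 0.0153 0.6488] pos [0.5275 0.2412 0.0979] w 0.0496
```

>>> {"method": "drive_tool", "body": {
  "targets": [
    {"dx": 0.005, "dy": 0.015, "dz": 0.2, "yaw": 0, "fingers": 0.42},
    {"dx": 0, "dy": 0, "dz": 0.2, "yaw": 0, "fingers": 0.42},
    {"dx": 0, "dy": 0, "dz": 0.15, "yaw": 0, "fingers": 0.42},
    {"dx": 0, "dy": 0, "dz": 0.1, "yaw": 0, "fingers": 0.42},
    {"dx": 0, "dy": 0, "dz": 0, "yaw": 0, "fingers": 0.42},
    {"dx": 0, "dy": 0, "dz": 0, "yaw": 0, "fingers": 0.42},
    {"dx": 0, "dy": 0, "dz": 0, "yaw": 0, "fingers": 1},
    {"dx": 0, "dy": 0, "dz": 0, "yaw": 0, "fingers": 1},
    {"dx": 0, "dy": 0, "dz": 0, "yaw": 0, "fingers": 1},
    {"dx": 0, "dy": 0, "dz": 0, "yaw": 0, "fingers": 1},
    {"dx": 0, "dy": 0, "dz": 0, "yaw": 0, "fingers": 1}
  ]
}}

```text
clock: 20.4
position: [0.5284, 0.2427, 0.0326]
tool_rot: [3.141, -0.0, 1.742]
force: [-2.7, -0.8, 6.3]
grip_width: 0.0205
finger_force: 38.7
```

>>> {"method": "drive_tool", "body": {
  "targets": [
    {"dx": 0, "dy": 0, "dz": -0.05, "yaw": 0, "fingers": 1},
    {"dx": 0, "dy": 0, "dz": -0.15, "yaw": 0, "fingers": 1},
    {"dx": 0, "dy": 0, "dz": -0.3, "yaw": 0, "fingers": 1},
    {"dx": 0, "dy": 0, "dz": -0.3, "yaw": 0, "fingers": 1},
    {"dx": 0, "dy": 0, "dz": -0.3, "yaw": 0, "fingers": 1},
    {"dx": 0, "dy": 0, "dz": 0, "yaw": 0, "fingers": 1}
  ]
}}

```text
clock: 21.0
position: [0.5301, 0.2435, 0.1468]
tool_rot: [3.135, -0.002, 1.742]
force: [0.7, -0.0, -2.4]
grip_width: 0.0211
finger_force: 39.5
```

```bash
python3 go.py .574 -.128 .1 -.103
```

```text
t 21.0 yaw 0.1743 d [-3.6507  0.8154  0.4654] pos [0.5301 0.2435 0.1468] w 0.0211
```

>>> {"method": "drive_tool", "body": {
  "targets": [
    {"dx": 0, "dy": 0, "dz": 0, "yaw": 0.058, "fingers": 1},
    {"dx": 0, "dy": 0, "dz": 0, "yaw": 0.058, "fingers": 1},
    {"dx": 0, "dy": 0, "dz": 0, "yaw": 0.058, "fingers": 1},
    {"dx": -0.2, "dy": 0.05, "dz": 0, "yaw": 0, "fingers": 1},
    {"dx": -0.35, "dy": 0.08, "dz": 0, "yaw": 0, "fingers": 1},
    {"dx": -0.35, "dy": 0.08, "dz": 0, "yaw": 0, "fingers": 1},
    {"dx": -0.35, "dy": 0.08, "dz": 0, "yaw": 0, "fingers": 1},
    {"dx": -0.35, "dy": 0.08, "dz": 0, "yaw": 0, "fingers": 1},
    {"dx": -0.35, "dy": 0.08, "dz": 0, "yaw": 0, "fingers": 1},
    {"dx": -0.35, "dy": 0.08, "dz": 0, "yaw": 0, "fingers": 1},
    {"dx": -0.35, "dy": 0.08, "dz": 0, "yaw": 0, "fingers": 1},
    {"dx": -0.35, "dy": 0.08, "dz": 0, "yaw": 0, "fingers": 1},
    {"dx": -0.35, "dy": 0.08, "dz": 0.1, "yaw": 0, "fingers": 1},
    {"dx": -0.3, "dy": 0.05, "dz": 0.2, "yaw": 0, "fingers": 1},
    {"dx": 0, "dy": 0, "dz": 0.15, "yaw": 0, "fingers": 1},
    {"dx": 0, "dy": 0, "dz": 0, "yaw": 0, "fingers": 1},
    {"dx": 0, "dy": 0, "dz": 0, "yaw": 0, "fingers": 1},
    {"dx": 0, "dy": 0, "dz": 0, "yaw": 0, "fingers": 1}
  ]
}}

```text
clock: 22.8
position: [0.5732, -0.1277, 0.0978]
tool_rot: [3.141, -0.0, 1.47]
force: [-0.7, -0.0, -1.6]
grip_width: 0.0205
finger_force: 39.4
```

```bash
python3 go.py .574 -.128 .0355 -.103
```

```text
t 22.8 yaw 0.0015 d [-0.0026  0.0076  0.6233] pos [ 0.5732 -0.1277  0.0978] w 0.0205
```

>>> {"method": "drive_tool", "body": {
  "targets": [
    {"dx": 0, "dy": 0.005, "dz": 0.15, "yaw": 0, "fingers": 1},
    {"dx": 0, "dy": 0, "dz": 0.15, "yaw": 0, "fingers": 1},
    {"dx": 0, "dy": 0, "dz": 0.13, "yaw": 0, "fingers": 1},
    {"dx": 0, "dy": 0, "dz": 0.08, "yaw": 0, "fingers": 1},
    {"dx": 0, "dy": 0, "dz": 0.04, "yaw": 0, "fingers": 1},
    {"dx": 0, "dy": 0, "dz": 0.02, "yaw": 0, "fingers": 1},
    {"dx": 0, "dy": 0, "dz": 0.015, "yaw": 0, "fingers": 1},
    {"dx": 0, "dy": 0, "dz": 0.015, "yaw": 0, "fingers": 1},
    {"dx": 0, "dy": 0, "dz": 0.012, "yaw": 0, "fingers": 1},
    {"dx": 0, "dy": 0, "dz": 0, "yaw": 0, "fingers": 1},
    {"dx": 0, "dy": 0, "dz": 0, "yaw": 0, "fingers": 1},
    {"dx": 0, "dy": 0, "dz": 0, "yaw": 0, "fingers": 1}
  ]
}}

```text
clock: 24.0
position: [0.5732, -0.1289, 0.0358]
tool_rot: [3.141, -0.0, 1.469]
force: [-0.5, 0.4, -0.3]
grip_width: 0.0206
finger_force: 39.6
```

>>> {"method": "drive_tool", "body": {
  "targets": [
    {"dx": 0, "dy": 0, "dz": 0.006, "yaw": 0, "fingers": 1},
    {"dx": 0, "dy": 0, "dz": 0, "yaw": 0, "fingers": 1},
    {"dx": 0, "dy": 0, "dz": 0, "yaw": 0, "fingers": 1}
  ]
}}

```text
clock: 24.3
position: [0.5731, -0.1289, 0.0354]
tool_rot: [-3.142, 0.0, 1.468]
force: [-4.3, 0.7, 7.5]
grip_width: 0.0204
finger_force: 40.5
```

>>> {"method": "drive_tool", "body": {
  "targets": [
    {"dx": 0, "dy": 0, "dz": -0.003, "yaw": 0, "fingers": 1},
    {"dx": 0, "dy": 0, "dz": 0, "yaw": 0, "fingers": 0.7},
    {"dx": 0, "dy": 0, "dz": 0, "yaw": 0, "fingers": 0.6},
    {"dx": 0, "dy": 0, "dz": 0, "yaw": 0, "fingers": 0.42},
    {"dx": 0, "dy": 0, "dz": 0, "yaw": 0, "fingers": 0.42},
    {"dx": 0, "dy": 0, "dz": 0, "yaw": 0, "fingers": 0.42},
    {"dx": 0, "dy": 0, "dz": -0.1, "yaw": 0, "fingers": 0.42},
    {"dx": 0, "dy": 0, "dz": -0.2, "yaw": 0, "fingers": 0.42},
    {"dx": 0, "dy": 0, "dz": -0.3, "yaw": 0, "fingers": 0.42},
    {"dx": 0, "dy": 0, "dz": -0.3, "yaw": 0, "fingers": 0.42},
    {"dx": 0, "dy": 0, "dz": -0.2, "yaw": 0, "fingers": 0.42},
    {"dx": 0, "dy": 0, "dz": 0, "yaw": 0, "fingers": 0.42}
  ]
}}

```text
clock: 25.5
position: [0.5746, -0.1292, 0.1489]
tool_rot: [3.137, 0.0, 1.468]
force: [0.2, -0.3, -0.2]
grip_width: 0.0494
finger_force: 0.0
```

```bash
python3 go.py .588 .2475 .1 .17
```

```text
t 25.5 yaw -0.1734 d [3.69   0.7668 0.4917] pos [ 0.5746 -0.1292  0.1489] w 0.0494
```

>>> {"method": "drive_tool", "body": {
  "targets": [
    {"dx": 0, "dy": 0, "dz": 0, "yaw": -0.058, "fingers": 0.42},
    {"dx": 0, "dy": 0, "dz": 0, "yaw": -0.058, "fingers": 0.42},
    {"dx": 0, "dy": 0, "dz": 0, "yaw": -0.058, "fingers": 0.42},
    {"dx": 0.2, "dy": 0.05, "dz": 0, "yaw": 0, "fingers": 0.42},
    {"dx": 0.35, "dy": 0.075, "dz": 0, "yaw": 0, "fingers": 0.42},
    {"dx": 0.35, "dy": 0.075, "dz": 0, "yaw": 0, "fingers": 0.42},
    {"dx": 0.35, "dy": 0.075, "dz": 0, "yaw": 0, "fingers": 0.42},
    {"dx": 0.35, "dy": 0.075, "dz": 0, "yaw": 0, "fingers": 0.42},
    {"dx": 0.35, "dy": 0.075, "dz": 0, "yaw": 0, "fingers": 0.42},
    {"dx": 0.35, "dy": 0.075, "dz": 0, "yaw": 0, "fingers": 0.42},
    {"dx": 0.35, "dy": 0.075, "dz": 0, "yaw": 0, "fingers": 0.42},
    {"dx": 0.35, "dy": 0.075, "dz": 0, "yaw": 0, "fingers": 0.42},
    {"dx": 0.35, "dy": 0.075, "dz": 0.1, "yaw": 0, "fingers": 0.42},
    {"dx": 0.34, "dy": 0.05, "dz": 0.2, "yaw": 0, "fingers": 0.42},
    {"dx": 0, "dy": 0, "dz": 0.19, "yaw": 0, "fingers": 0.42},
    {"dx": 0, "dy": 0, "dz": 0, "yaw": 0, "fingers": 0.42},
    {"dx": 0, "dy": 0, "dz": 0, "yaw": 0, "fingers": 0.42},
    {"dx": 0, "dy": 0, "dz": 0, "yaw": 0, "fingers": 0.42}
  ]
}}

```text
clock: 27.3
position: [0.5874, 0.2471, 0.0975]
tool_rot: [3.14, 0.0, 1.741]
force: [0.9, -0.0, 1.0]
grip_width: 0.0499
finger_force: 0.0
```

```bash
python3 go.py .588 .2475 .033 .17
```

```text
t 27.3 yaw -0.0001 d [0.0033 0.0057 0.645 ] pos [0.5874 0.2471 0.0975] w 0.0499
```

>>> {"method": "drive_tool", "body": {
  "targets": [
    {"dx": 0, "dy": 0.005, "dz": 0.2, "yaw": 0, "fingers": 0.42},
    {"dx": 0, "dy": 0, "dz": 0.2, "yaw": 0, "fingers": 0.42},
    {"dx": 0, "dy": 0, "dz": 0.15, "yaw": 0, "fingers": 0.42},
    {"dx": 0, "dy": 0, "dz": 0.09, "yaw": 0, "fingers": 0.42},
    {"dx": 0, "dy": 0, "dz": 0, "yaw": 0, "fingers": 0.42},
    {"dx": 0, "dy": 0, "dz": 0, "yaw": 0, "fingers": 0.42},
    {"dx": 0, "dy": 0, "dz": 0, "yaw": 0, "fingers": 1},
    {"dx": 0, "dy": 0, "dz": 0, "yaw": 0, "fingers": 1},
    {"dx": 0, "dy": 0, "dz": 0, "yaw": 0, "fingers": 1},
    {"dx": 0, "dy": 0, "dz": 0, "yaw": 0, "fingers": 1},
    {"dx": 0, "dy": 0, "dz": 0, "yaw": 0, "fingers": 1}
  ]
}}

```text
clock: 28.4
position: [0.5882, 0.2483, 0.0333]
tool_rot: [3.139, -0.001, 1.742]
force: [3.9, -0.8, 5.7]
grip_width: 0.0209
finger_force: 39.5
```

>>> {"method": "drive_tool", "body": {
  "targets": [
    {"dx": 0, "dy": 0, "dz": -0.05, "yaw": 0, "fingers": 1},
    {"dx": 0, "dy": 0, "dz": -0.15, "yaw": 0, "fingers": 1},
    {"dx": 0, "dy": 0, "dz": -0.3, "yaw": 0, "fingers": 1},
    {"dx": 0, "dy": 0, "dz": -0.3, "yaw": 0, "fingers": 1},
    {"dx": 0, "dy": 0, "dz": -0.3, "yaw": 0, "fingers": 1},
    {"dx": 0, "dy": 0, "dz": 0, "yaw": 0, "fingers": 1}
  ]
}}

```text
clock: 29.0
position: [0.5887, 0.2488, 0.1473]
tool_rot: [3.136, -0.002, 1.742]
force: [1.0, 1.0, -1.8]
grip_width: 0.0206
finger_force: 39.6
```

```bash
python3 go.py .6335 -.134 .1 -.103
```

```text
t 29.0 yaw 0.1745 d [-3.7623  0.8371  0.4711] pos [0.5887 0.2488 0.1473] w 0.0206
```

>>> {"method": "drive_tool", "body": {
  "targets": [
    {"dx": 0, "dy": 0, "dz": 0, "yaw": 0.058, "fingers": 1},
    {"dx": 0, "dy": 0, "dz": 0, "yaw": 0.058, "fingers": 1},
    {"dx": 0, "dy": 0, "dz": 0, "yaw": 0.059, "fingers": 1},
    {"dx": -0.2, "dy": 0.05, "dz": 0, "yaw": 0, "fingers": 1},
    {"dx": -0.33, "dy": 0.075, "dz": 0, "yaw": 0, "fingers": 1},
    {"dx": -0.33, "dy": 0.075, "dz": 0, "yaw": 0, "fingers": 1},
    {"dx": -0.33, "dy": 0.075, "dz": 0, "yaw": 0, "fingers": 1},
    {"dx": -0.33, "dy": 0.075, "dz": 0, "yaw": 0, "fingers": 1},
    {"dx": -0.33, "dy": 0.075, "dz": 0, "yaw": 0, "fingers": 1},
    {"dx": -0.33, "dy": 0.075, "dz": 0, "yaw": 0, "fingers": 1},
    {"dx": -0.33, "dy": 0.075, "dz": 0, "yaw": 0, "fingers": 1},
    {"dx": -0.33, "dy": 0.075, "dz": 0, "yaw": 0, "fingers": 1},
    {"dx": -0.33, "dy": 0.075, "dz": 0, "yaw": 0, "fingers": 1},
    {"dx": -0.33, "dy": 0.075, "dz": 0.1, "yaw": 0, "fingers": 1},
    {"dx": -0.26, "dy": 0.04, "dz": 0.2, "yaw": 0, "fingers": 1},
    {"dx": 0, "dy": 0, "dz": 0.15, "yaw": 0, "fingers": 1},
    {"dx": 0, "dy": 0, "dz": 0, "yaw": 0, "fingers": 1},
    {"dx": 0, "dy": 0, "dz": 0, "yaw": 0, "fingers": 1},
    {"dx": 0, "dy": 0, "dz": 0, "yaw": 0, "fingers": 1}
  ]
}}

```text
clock: 30.9
position: [0.6323, -0.1335, 0.0983]
tool_rot: [3.141, -0.0, 1.469]
force: [-0.6, 0.7, -2.8]
grip_width: 0.0208
finger_force: 39.4
```

```bash
python3 go.py .6335 -.134 .036 -.103
```

```text
t 30.9 yaw 0.0005 d [-0.0044  0.0115  0.6234] pos [ 0.6323 -0.1335  0.0983] w 0.0208
```

>>> {"method": "drive_tool", "body": {
  "targets": [
    {"dx": 0, "dy": 0.008, "dz": 0.15, "yaw": 0, "fingers": 1},
    {"dx": 0, "dy": 0, "dz": 0.15, "yaw": 0, "fingers": 1},
    {"dx": 0, "dy": 0, "dz": 0.13, "yaw": 0, "fingers": 1},
    {"dx": 0, "dy": 0, "dz": 0.08, "yaw": 0, "fingers": 1},
    {"dx": 0, "dy": 0, "dz": 0.04, "yaw": 0, "fingers": 1},
    {"dx": 0, "dy": 0, "dz": 0.02, "yaw": 0, "fingers": 1},
    {"dx": 0, "dy": 0, "dz": 0.015, "yaw": 0, "fingers": 1},
    {"dx": 0, "dy": 0, "dz": 0.015, "yaw": 0, "fingers": 1},
    {"dx": 0, "dy": 0, "dz": 0.012, "yaw": 0, "fingers": 1},
    {"dx": 0, "dy": 0, "dz": 0, "yaw": 0, "fingers": 1},
    {"dx": 0, "dy": 0, "dz": 0, "yaw": 0, "fingers": 1},
    {"dx": 0, "dy": 0, "dz": 0, "yaw": 0, "fingers": 1}
  ]
}}

```text
clock: 32.1
position: [0.6328, -0.1348, 0.0364]
tool_rot: [3.141, 0.0, 1.467]
force: [1.0, 0.0, -1.5]
grip_width: 0.0207
finger_force: 39.6
```

>>> {"method": "drive_tool", "body": {
  "targets": [
    {"dx": 0, "dy": 0, "dz": 0.006, "yaw": 0, "fingers": 1},
    {"dx": 0, "dy": 0, "dz": 0, "yaw": 0, "fingers": 1},
    {"dx": 0, "dy": 0, "dz": 0, "yaw": 0, "fingers": 1}
  ]
}}

```text
clock: 32.4
position: [0.6328, -0.1348, 0.0361]
tool_rot: [3.141, 0.0, 1.467]
force: [-2.0, 0.6, 5.8]
grip_width: 0.0203
finger_force: 40.5
```

>>> {"method": "drive_tool", "body": {
  "targets": [
    {"dx": 0, "dy": 0, "dz": -0.002, "yaw": 0, "fingers": 1},
    {"dx": 0, "dy": 0, "dz": 0, "yaw": 0, "fingers": 0.7},
    {"dx": 0, "dy": 0, "dz": 0, "yaw": 0, "fingers": 0.6},
    {"dx": 0, "dy": 0, "dz": 0, "yaw": 0, "fingers": 0.42},
    {"dx": 0, "dy": 0, "dz": 0, "yaw": 0, "fingers": 0.42},
    {"dx": 0, "dy": 0, "dz": 0, "yaw": 0, "fingers": 0.42},
    {"dx": 0, "dy": 0, "dz": -0.1, "yaw": 0, "fingers": 0.42},
    {"dx": 0, "dy": 0, "dz": -0.2, "yaw": 0, "fingers": 0.42},
    {"dx": 0, "dy": 0, "dz": -0.3, "yaw": 0, "fingers": 0.42},
    {"dx": 0, "dy": 0, "dz": -0.3, "yaw": 0, "fingers": 0.42},
    {"dx": 0, "dy": 0, "dz": -0.3, "yaw": 0, "fingers": 0.42},
    {"dx": 0.2, "dy": 0, "dz": -0.3, "yaw": 0, "fingers": 0.42},
    {"dx": 0.3, "dy": 0, "dz": 0, "yaw": 0, "fingers": 0.42},
    {"dx": 0, "dy": 0, "dz": 0, "yaw": 0, "fingers": 0.42},
    {"dx": 0, "dy": 0, "dz": 0, "yaw": 0, "fingers": 0.42}
  ]
}}

```text
clock: 33.9
position: [0.6378, -0.0845, 0.1864]
tool_rot: [3.141, 0.0, 1.468]
force: [0.4, -0.1, -0.9]
grip_width: 0.0499
finger_force: 0.0
```

```bash
python3 - <<'E'
from h import *
im=grab_frame('side')
x0,y0=230,120
up=cv2.resize(im[y0:y0+110,x0:x0+145],None,fx=5,fy=5,interpolation=cv2.INTER_CUBIC)
def tr(p,l): c,s=np.cos(p[2]),np.sin(p[2]); return p[:2]+np.asarray(l)@np.array([[c,s],[-s,c]])
w=tr([.5436,-.1254,-.1032],[(x,y) for x in(-.09,-.03,.03,.09) for y in (-.062,.062)])
for q in proj('side',np.c_[w,[.054]*8]): cv2.circle(up,tuple(int(v) for v in (q-[x0,y0]+.5)*5),3,(0,255,0),1)
cv2.imwrite('pics/s4.png',up); shot('w4')
E
```

```text
(no output)
```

View pics/s4.png

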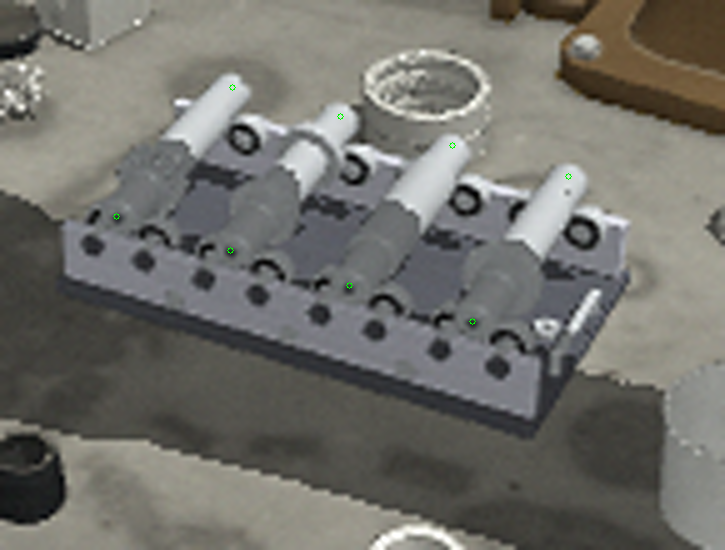

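View pics/w4.png

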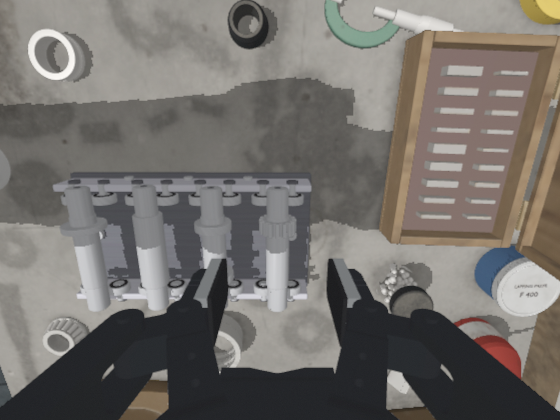

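All four shafts sit in order (flanged, plain, spool, pinion), with their ends on the predicted points, for example (116,216) and (472,321) in the side crop. The wrist view shows each one centred between its wheels, with the ring at (55,55) and the loupe at (248,22) undisturbed. I'm handing the job in.

```bash
python3 -c "
from workcell import workorder
print(workorder.job_done())"
```

```text
the job is handed in; nothing more can be done
None
```

All four shafts lie centred on the roller rest in their original order (flanged, plain, spool, pinion from nearest to farthest), the bearing ring and loupe were left alone, and the job was handed in at about 34 s of the 88 s allowed; the hand-in returned no verdict.

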